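# Sweep the suitcase feet into the catch tray

### The job

Three black rubber suitcase feet (small solid discs) lie loose on the repair bench: sweep all three through the open side of the steel catch tray, using your fingers as a brush, until each lies completely inside it. Push them along the bench top with light force; never grip or pick one up. Leave the other things on the bench where they are.

Things in the scene. Friction and masses are not known exactly. Their poses are not given: they have to be found in the camera images.
- tray: steel catch tray fixed to the bench: level sheet flush with the bench (step under 1 mm), walls on three sides, 25 mm high, 4 mm thick. Inside 170 mm along its x, 120 mm along its y. Origin mid-inside at bench height, z up. The open side is at y = +60 mm in its frame, facing its +y; back wall at y = -60 mm, side walls at x = +-85 mm
- foot1: suitcase foot lying flat on the bench: squat solid black rubber disc, 32 mm across, 14 mm tall with a bevelled top edge and a small steel washer on top, about 30 g, slides when pushed from the side. Origin at the centre of its underside
- foot2: suitcase foot lying flat on the bench: squat solid black rubber disc, 32 mm across, 14 mm tall with a bevelled top edge and a small steel washer on top, about 30 g, slides when pushed from the side. Origin at the centre of its underside
- foot3: suitcase foot lying flat on the bench: squat solid black rubber disc, 32 mm across, 14 mm tall with a bevelled top edge and a small steel washer on top, about 30 g, slides when pushed from the side. Origin at the centre of its underside
- glue: small closed glue jar, 40 mm across, 62 mm tall, standing; loose, to be left alone. Origin at the centre of its underside
- spool: wooden spool, 40 mm across, 44 mm tall, standing; loose, to be left alone. Origin at the centre of its underside
- castor: black rubber castor wheel lying flat: ring 48 mm across with a 16 mm hole, 22 mm tall; loose, to be left alone. Origin at the centre of its underside
- calculator: black desk calculator, 150 x 100 x 18 mm, long way along its x; loose, to be left alone. Origin at the centre of its underside
- screwdriver: screwdriver lying along its x, about 200 mm long; loose, to be left alone. Origin at its underside
- wax: brown round cake of wax, 80 mm across, 26 mm tall; loose, to be left alone. Origin at the centre of its underside

How it is judged:
At the end, for the whole second after the job is handed in: All three feet lie at rest on the tray's floor between its walls, each foot's centre at least 10 mm inside the open side (x of foot1 in the frame of tray between -0.085 and 0.085 m and y of foot1 in the frame of tray between -0.062 and 0.05 m and height (world z) of each of foot1, foot2, foot3 below 0.02 m and linear speed of each of foot1, foot2, foot3 below 0.02 m/s and x of foot2 in the frame of tray between -0.085 and 0.085 m and y of foot2 in the frame of tray between -0.062 and 0.05 m and x of foot3 in the frame of tray between -0.085 and 0.085 m and y of foot3 in the frame of tray between -0.062 and 0.05 m); the robot touches nothing.
It fails at once if a suitcase foot was lifted (its underside centre more than 22 mm above the bench) (height (world z) of any of foot1, foot2, foot3 above 0.022 m).
It fails at once if a suitcase foot was gripped or jammed hard (finger force on it over 15 N) (contact force between the fingers and foot1 above 15 N or contact force between the fingers and foot2 above 15 N or contact force between the fingers and foot3 above 15 N).
It fails at once if something that should be left alone was moved by more than 20 mm (distance of any of glue, spool, castor, calculator, screwdriver, wax from where it was at the start of the episode above 0.02 m).
It also fails if it takes over 72 s, if anything falls off the work surface, if the arm or the gripper's body presses on something with over 40 N, if the wrist force passes 120 N, or if a joint passes its speed limit or range.

### The arm

A 6-joint arm with a two-finger parallel gripper is mounted at the origin on the work surface. World frame = base frame: x ahead of the robot, y to its left, z up, the work surface at z = 0. Lengths are in m, angles in rad, forces in N, time in s.
With the tool pointing down it reaches from about 0.375 to 0.975 m from the base axis. Payload 3.8 kg.
Tool frame: the origin (TCP) lies at the very end of the fingers, on their centre line; the grasp point (between the pads) lies 19 mm behind it; z points along the fingers, y is the line along which they close (so a half turn about z gives the same grasp; the last joint's range is limited). The gripper opens to 85 mm and grips with 20 to 120 N. Pads are 22 mm wide; open, the fingers measure 114 mm over their backs; the gripper's body (76 mm by 85 mm) begins 54 mm behind the grasp point. The pads swing forward as they close: fully open they stand 13 mm farther back than shut.
Start: joints at [-1.253, 0.264, 1.604, -0, 1.274, -0.037], TCP at [0.234, -0.633, 0.195] pointing down, gripper open.
Joint ranges: [-2.63, 2.63], [-0.94, 2.18], [0.31, 2.57], [-1.31, 4.45], [0, 2.66], [-2.55, 2.55]. Speed limits (rad/s): [2.57, 2.57, 3.14, 3.14, 3.14, 3.14].

### API

Orientations are given as a rotation vector (axis times angle).
In Python, from workcell import bot gives the robot as it stands. The module is installed in compiled form; this text tells all that it offers.
- The arm moves only by the shell command python3 -m jog 'ROWS' [OPENING] [FORCE]. ROWS is a JSON list of rows, 1 to 5 of them, each of 4 numbers: dx, dy, dz in m, then a turn about the tool's z in rad; each row shifts and turns the commanded pose from where the row before left it, along the tool's axes as they then stand; what a row does not reach is not made up. A row lasts 1/8 s, in which the tool goes at most 0.0625 m and 0.188 rad, less where a joint would pass 70% of its speed; a pose out of reach is approached as far as the arm can. OPENING is the opening from 0.0 (shut) to 1.0 (fully open), set as the command begins (- or left out keeps the last). The fingers move at their own pace and stop on an object; FORCE is the grip in N (left out, the last holds). Time passes only in rows, so rows that do not move let the fingers close. It prints the time, the measured TCP pose, the force, the opening and the grip force at its end.
- bot.read_state(): the state, without advancing time (a new reading comes with each control period).
- bot.read_camera(name): name is "scene" or "side" or "wrist"; returns the picture (400x640x3 uint8, red, green, blue); there is no depth.
- bot.camera_info(name): a dict with "intrinsics" (3x3 intrinsics, pixels), "extrinsics" (4x4, takes a point from camera to world coordinates). Camera axes: x right, y down, z forward; pixel columns grow to the right and rows downward; lengths in m; the calibration is good to about 2 mm. The wrist camera is an equidistant fisheye: a pixel r from the principal point sees the ray r / f radians off the axis. A picture is of the moment at which its call begins: read the wrist's pose just before it. camera_info takes no time and is no camera call; for the wrist camera it gives the pose at the moment of the call.
- bot.finish_job(): hands the job in; it is judged then, once.
Trained networks look in the newest picture that a camera, given by its name, has taken for a name from the list of things; names that differ only in an ending like _2 or _b are one class to them, and where a whole thing is asked for, a point or a joint stands for the part that bears it (a point fixed in the world has none). Each returns a list of dicts, best first, with "conf" (0 to 1); they miss things now and then, are a little off and sometimes report something else, mostly with a low value. They report only what shows in the picture. A call takes as long as a camera call.
- bot.search_frame(camera, thing): "box" ([left, top, right, bottom] in pixels, round what is visible of it).
- bot.regions_of(camera, thing): "pixels" (400x640 bool, what is visible of it) and "box" ([left, top, right, bottom] in pixels, round what is visible of it).
- bot.spot_point(camera, thing): "pixel" ([row, column] in pixels: a listed point, or the origin of a listed thing).
The state is a dict: "time": time; "q": joint angles; "joint_vel": joint speeds; "joint_torque": joint torques, N m; "tool_pos": TCP position; "tcp_rot": TCP orientation; "wrist_force": force on the tool from outside, world axes, zero at the start; "torque": the same for the moment, N m; "width": opening from 0.0 (shut) to 1.0 (fully open); "grip_force": force on a finger pad.
Only numpy, scipy, OpenCV 4.12 (cv2) and the standard library are available. Lean on these libraries where they do the work, as an engineer would, in place of code of your own. Each camera call takes 0.05 s, during which the arm holds its last target. There are 200 camera calls.

## Working session

There is one attempt and no reset: what is moved stays moved. The work goes in short steps, Python scripts to look and compute and a shell command to move; the robot and the scene stay as the last step left them, time stands still between calls to the robot, and variables do not carry over. Pictures are saved under pics/ and viewed, at most 10 in all, crops included, and the job is handed in when it is done.

```bash
mkdir -p pics
cat > h.py <<'E'
import numpy as np, cv2
from workcell import bot
def ground(cam,px,z=0.0):
    # px = (u,v)
    i=bot.camera_info(cam);K=np.array(i["intrinsics"]);T=np.array(i["extrinsics"])
    x=(px[0]-K[0,2])/K[0,0];y=(px[1]-K[1,2])/K[1,1]
    if cam=="wrist":
        r=np.hypot(x,y);d=np.array([x/r*np.sin(r),y/r*np.sin(r),np.cos(r)]) if r>1e-9 else np.array([0,0,1.])
    else: d=np.array([x,y,1.])
    d=T[:3,:3]@d;o=T[:3,3]
    return (o+d*(z-o[2])/d[2])
def shot(cam,name):
    im=bot.read_camera(cam);cv2.imwrite(f"pics/{name}.png",im[:,:,::-1]);return im
E
python3 - <<'E'
from h import *
s=bot.read_state();print(s["time"],s["tool_pos"],s["tcp_rot"],s["width"])
H=dict(tray=0,foot1=.007,glue=.031,spool=.022,castor=.011,calculator=.018,screwdriver=.01,wax=.026)
for c in("scene","side"):
    shot(c,c+"0")
    for t in H:
        for d in bot.regions_of(c,t)[:4]:
            if d["conf"]<.2: continue
            p=d["pixels"];v,u=np.nonzero(p);b=d["box"]
            print(c,t,round(d["conf"],2),np.round(b),ground(c,(u.mean(),v.mean()),H[t])[:2].round(3))
E
```

```text
0.0 [ 0.23423073 -0.63215747  0.19373795] [-3.09003163e+00 -5.54022456e-01  5.56903969e-04] 1.0004416745052733
scene tray 0.83 [220.  94. 284. 148.] [ 0.493 -0.317]
scene foot1 0.62 [380. 242. 394. 253.] [0.624 0.27 ]
scene foot1 0.62 [328. 210. 341. 216.] [0.621 0.114]
scene glue 0.67 [366. 168. 383. 190.] [0.485 0.135]
scene spool 0.65 [333. 151. 348. 172.] [0.473 0.015]
scene castor 0.67 [296. 182. 318. 200.] [0.618 0.009]
scene calculator 0.77 [425. 233. 490. 295.] [0.56  0.429]
scene screwdriver 0.63 [251. 241. 322. 252.] [0.803 0.06 ]
scene wax 0.65 [190. 174. 224. 200.] [ 0.784 -0.197]
side tray 0.86 [400. 152. 468. 188.] [ 0.505 -0.326]
side foot1 0.62 [306. 215. 322. 226.] [0.618 0.114]
side foot1 0.61 [310. 278. 326. 289.] [0.484 0.266]
side foot1 0.49 [258. 249. 271. 263.] [0.622 0.27 ]
side glue 0.97 [344. 223. 365. 258.] [0.486 0.135]
side spool 0.73 [379. 206. 402. 231.] [0.477 0.016]
side castor 0.75 [328. 194. 348. 210.] [0.618 0.007]
side calculator 0.92 [174. 286. 279. 374.] [0.537 0.435]
side screwdriver 0.83 [268. 170. 277. 205.] [0.805 0.062]
side wax 0.81 [326. 149. 348. 166.] [ 0.758 -0.181]
```

Run:
```python
import cv2
a=cv2.imread("pics/scene0.png")[80:310,170:510];b=cv2.imread("pics/side0.png")[130:390,150:490]
a=cv2.resize(a,None,fx=1.7,fy=1.25);
a=cv2.imread("pics/scene0.png")[85:255,180:440];a=cv2.resize(a,None,fx=3,fy=3,interpolation=cv2.INTER_CUBIC)
b=cv2.imread("pics/side0.png")[135:305,240:500];b=cv2.resize(b,None,fx=3,fy=3,interpolation=cv2.INTER_CUBIC)
cv2.imwrite("pics/a.png",a);cv2.imwrite("pics/b.png",b)
```

```text
(no output)
```

View pics/a.png

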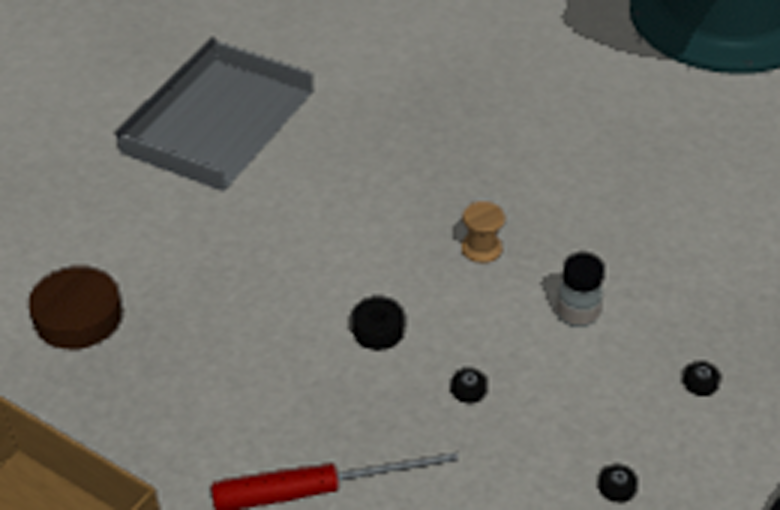

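View pics/b.png

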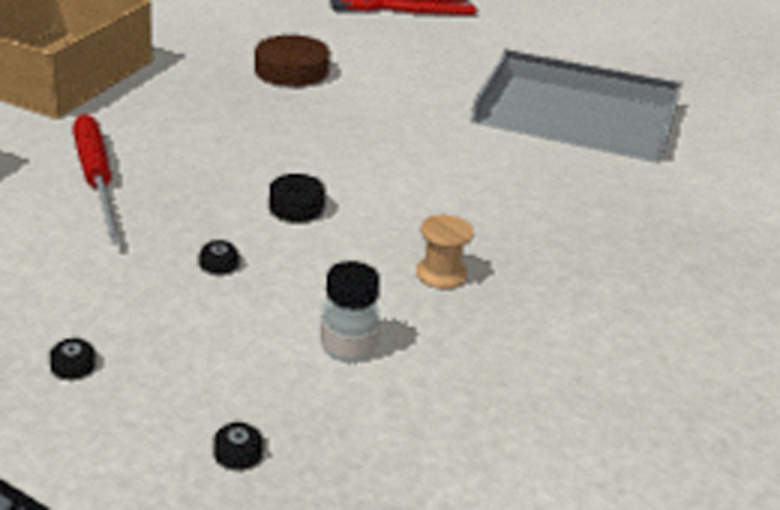

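The scene crop shows the tray at the upper left, open towards +y. The spool is at (483,230), the castor at (378,322) and the glue jar at (582,290). The feet are at (468,385), (702,378) and (618,483). The side crop agrees with this layout. Next I'll work out the tray's pose.

Run:
```python
from h import *
for c,o,pts in(("scene",(180,85),[(312,90,0),(225,188,0),(313,74,.025),(212,40,.025),(118,135,.025),(225,174,.025)]),("side",(240,135),[(473,122,0),(660,160,0),(507,51,.025),(681,83,.025)])):
    for u,v,z in pts: print(c,u,v,ground(c,(u/3+o[0],v/3+o[1]),z)[:2].round(3))
for c in("scene","side"):
    bot.read_camera(c)
    for t in("foot1","tray"):
      for d in bot.spot_point(c,t)[:4]:
        print(c,t,round(d["conf"],2),ground(c,d["pixel"][::-1],0)[:2].round(3))
```

```text
scene 312 90 [ 0.4   -0.264]
scene 225 188 [ 0.57  -0.227]
scene 313 74 [ 0.403 -0.259]
scene 212 40 [ 0.429 -0.381]
scene 118 135 [ 0.6   -0.341]
scene 225 174 [ 0.574 -0.22 ]
side 473 122 [ 0.572 -0.226]
side 660 160 [ 0.402 -0.267]
side 507 51 [ 0.598 -0.347]
side 681 83 [ 0.428 -0.387]
scene foot1 0.62 [0.489 0.254]
scene foot1 0.57 [0.625 0.109]
scene foot1 0.47 [0.63  0.273]
scene tray 0.65 [0.553 0.433]
scene tray 0.61 [0.487 0.257]
side foot1 0.75 [0.614 0.268]
side foot1 0.68 [0.485 0.263]
side foot1 0.53 [0.614 0.111]
side tray 0.78 [ 0.5   -0.306]
side tray 0.17 [0.616 0.021]
```

```bash
R='python3 -m jog'; 
python3 -m jog '[[0.037,-0.033,0,0],[0.037,-0.033,0,0],[0.037,-0.033,0,0],[0.037,-0.033,0,0],[0.037,-0.033,0,0]]' 0.22 20
python3 -m jog '[[0.037,-0.033,0,0],[0.037,-0.033,0,0],[0.037,-0.033,0,0],[0.037,-0.033,0,0],[0.037,-0.033,0,0]]'
python3 -m jog '[[0.037,-0.033,0,0],[0.037,-0.033,0,0],[0.037,-0.033,0,0],[0.037,-0.033,0,0],[0.037,-0.033,0,0]]'
python3 -m jog '[[0.037,-0.033,0,0],[0.037,-0.033,0,0],[0.037,-0.033,0,0]]'
python3 -m jog '[[0,0,0.0,-0.13],[0,0,0.0,-0.13],[0,0,0.0,-0.13],[0,0,0.0,-0.13],[0,0,0,0]]'
```

```text
time: 1.82
tool_pos: [0.3513, -0.4126, 0.1953]
tcp_rot: [3.092, 0.554, 0.001]
wrist_force: [1.8, -0.0, 0.6]
width: 0.223
grip_force: 0.0
time: 2.45
tool_pos: [0.4675, -0.1936, 0.1955]
tcp_rot: [3.092, 0.554, 0.001]
wrist_force: [0.2, 0.2, -0.3]
width: 0.22
grip_force: 0.0
time: 3.08
tool_pos: [0.5837, 0.0256, 0.1953]
tcp_rot: [3.092, 0.555, 0.001]
wrist_force: [1.5, -0.8, 0.1]
width: 0.219
grip_force: 0.0
time: 3.45
tool_pos: [0.6534, 0.157, 0.1952]
tcp_rot: [3.092, 0.555, 0.001]
wrist_force: [0.0, -0.5, 0.2]
width: 0.217
grip_force: 0.0
time: 4.08
tool_pos: [0.6527, 0.1555, 0.1951]
tcp_rot: [2.847, 1.329, 0.0]
wrist_force: [0.3, -0.6, 0.2]
width: 0.222
grip_force: 0.0
```

```bash
cat >> h.py <<'E'
def feet(cam="wrist",z=.012,c=.25):
    bot.read_camera(cam);out=[]
    for d in bot.regions_of(cam,"foot1"):
        if d["conf"]<c: continue
        (u,v),r=cv2.minEnclosingCircle(np.argwhere(d["pixels"])[:,::-1].astype(np.float32))
        out.append(ground(cam,(u,v),z)[:2].round(3).tolist()+[round(d["conf"],2)])
    return out
E
python3 - <<'E'
from h import *
shot("wrist","w1")
print(feet())
for t,z in(("castor",.02),("glue",.05),("spool",.04)):
    for d in bot.regions_of("wrist",t)[:1]:
        (u,v),r=cv2.minEnclosingCircle(np.argwhere(d["pixels"])[:,::-1].astype(np.float32));print(t,d["conf"],ground("wrist",(u,v),z).round(3))
print(bot.read_state()["tool_pos"])
E
```

```text
[[0.489, 0.262, 0.8], [0.626, 0.266, 0.78], [0.622, 0.114, 0.77]]
castor 0.9 [0.629 0.011 0.02 ]
glue 0.88 [0.499 0.141 0.05 ]
spool 0.66 [0.497 0.018 0.04 ]
[0.65265986 0.15538581 0.19511609]
```

View pics/w1.png

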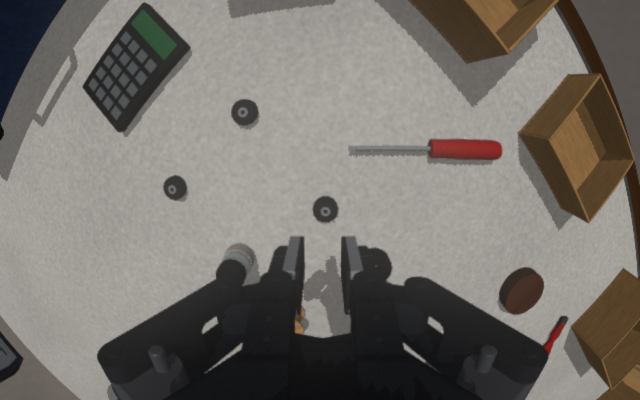

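The wrist view shows foot A at (325,209) between the fingers' lines, with B at (245,112) and C at (175,187). The measured positions agree, so I'll lower the fingers and push A.

```bash
python3 -m jog '[[0,0.002,0.045,0],[0,0,0.045,0],[0,0,0.045,0],[0,0,0.045,0],[0,0,0.01,0]]'
python3 -m jog '[[-0.01,0,0,0],[-0.01,0,0,0],[-0.01,0,0,0],[-0.01,0,0,0],[-0.01,0,0,0]]'
python3 -m jog '[[-0.012,0,0,0],[-0.012,0,0,0],[-0.012,0,0,0],[-0.012,0,0,0],[-0.012,0,0,0]]'
python3 - <<'E'
from h import *
print(feet());print(feet("side"))
E
```

```text
time: 5.0
tool_pos: [0.6506, 0.1534, 0.001]
tcp_rot: [-2.844, -1.329, 0.012]
wrist_force: [-0.2, -0.5, 0.2]
width: 0.223
grip_force: 0.0
time: 5.62
tool_pos: [0.622, 0.1152, 0.0058]
tcp_rot: [2.846, 1.33, 0.002]
wrist_force: [0.0, 0.5, -0.5]
width: 0.218
grip_force: 0.0
time: 6.25
tool_pos: [0.5831, 0.0691, 0.0051]
tcp_rot: [-2.846, -1.331, 0.0]
wrist_force: [0.1, 0.5, 0.7]
width: 0.218
grip_force: 0.0
[[0.619, 0.112, 0.89], [0.491, 0.256, 0.65]]
[[0.48, 0.27, 0.64], [0.613, 0.12, 0.64], [0.619, 0.273, 0.49], [0.599, 0.004, 0.25]]
```

Run:
```python
from h import *
a=bot.read_camera("wrist");b=bot.read_camera("side")
b=cv2.resize(b[150:310,240:440],(600,480),interpolation=cv2.INTER_CUBIC)[:,:]
a=cv2.resize(a[100:400,160:480],(512,480))
c=cv2.resize(np.hstack([a,b]),(800,345));cv2.imwrite("pics/c1.png",c[:,:,::-1])
```

```text
(no output)
```

View pics/c1.png

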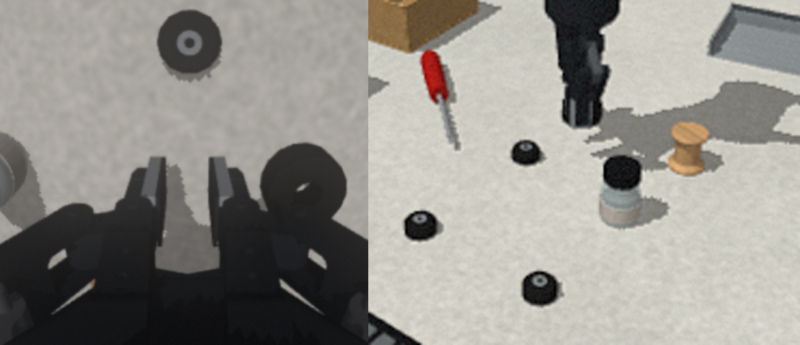

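The side view shows the fingertips past foot A, which hasn't moved. That means the part-open fingers stand high enough to pass over it. I'll find the bench by lowering gently away from everything, still short of the gap.

```bash
python3 - <<'E'
from h import *
s=bot.read_state();p=s["tool_pos"];print(p)
u=(580-368)/.7194/3+240;v=122/.7194/3+150
for z in(0,.005,.01,.015,.02):print(z,ground("side",(u,v),z).round(3))
E
python3 -m jog '[[0,0,0.002,0],[0,0,0.002,0],[0,0,0,0]]'
```

```text
[0.58410646 0.06991547 0.00528116]
0 [0.613 0.018 0.   ]
0.005 [0.609 0.025 0.005]
0.01 [0.604 0.031 0.01 ]
0.015 [0.6   0.038 0.015]
0.02 [0.596 0.044 0.02 ]
time: 6.92
tool_pos: [0.5834, 0.0698, 0.0007]
tcp_rot: [-2.845, -1.331, 0.001]
wrist_force: [-0.5, -0.4, -0.2]
width: 0.219
grip_force: 0.0
```

```bash
python3 -m jog '[[0,0,0.002,0],[0,0,0.002,0],[0,0,0,0]]'
python3 -m jog '[[0,0,0.002,0],[0,0,0.002,0],[0,0,0,0]]'
python3 - <<'E'
from h import *
for n in("side","scene"):
    a=bot.read_camera(n);K=bot.camera_info(n);T=np.linalg.inv(np.array(K["extrinsics"]));k=np.array(K["intrinsics"])
    p=bot.read_state()["tool_pos"];q=T[:3,:3]@p+T[:3,3];q=k@q;u,v=(q[:2]/q[2]);print(n,u,v)
    c=cv2.resize(a[int(v)-40:int(v)+40,int(u)-40:int(u)+40],(400,400),interpolation=cv2.INTER_NEAREST)
    x=int((u-int(u)+40)*5);y=int((v-int(v)+40)*5);cv2.circle(c,(x,y),4,(255,0,255),1)
    globals()[n]=c
cv2.imwrite("pics/d1.png",np.hstack([side,scene])[:,:,::-1])
E
```

```text
time: 7.3
tool_pos: [0.5834, 0.0697, -0.0032]
tcp_rot: [-2.846, -1.331, 0.001]
wrist_force: [0.6, -0.1, -0.4]
width: 0.222
grip_force: 0.0
time: 7.68
tool_pos: [0.5834, 0.0697, -0.0072]
tcp_rot: [-2.846, -1.331, 0.001]
wrist_force: [0.7, -0.6, -1.1]
width: 0.22
grip_force: 0.0
side 335.84737540832333 222.34326164630826
scene 331.2865479792769 200.15882162709497
```

View pics/d1.png

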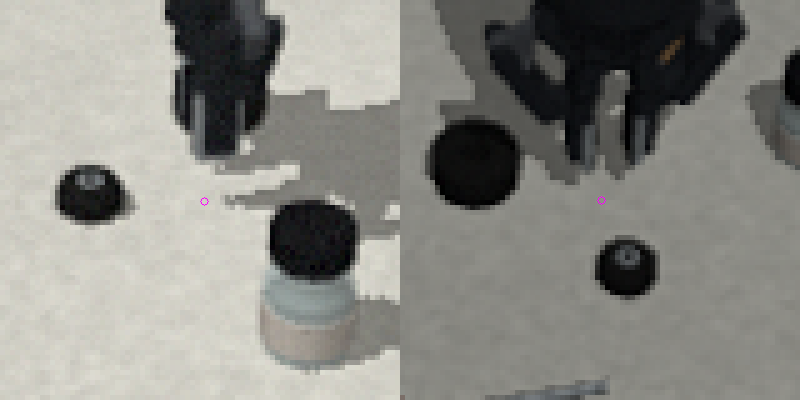

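Both views show the fingertips well above the reported TCP (magenta ring): (215,157) in the side view and about (612,165) in the scene view. I'll triangulate them.

Run:
```python
from h import *
P=[]
for n in("side","scene"):
    K=bot.camera_info(n);P.append(np.array(K["intrinsics"])@np.linalg.inv(np.array(K["extrinsics"]))[:3])
X=cv2.triangulatePoints(P[0],P[1],np.array([[338.],[213.4]]),np.array([[333.4],[193.]]));print((X[:3]/X[3]).ravel(),bot.read_state()["tool_pos"])
```

```text
[0.57880596 0.07134892 0.02023421] [ 0.58360217  0.06970824 -0.00700223]
```

The fingertips are about 20 mm above the bench. I'll keep lowering while watching the wrist force.

```bash
python3 -m jog '[[0,0,0.003,0],[0,0,0.003,0],[0,0,0,0]]'
python3 -m jog '[[0,0,0.002,0],[0,0,0.002,0],[0,0,0,0]]'
python3 - <<'E'
from h import *
s=[]
for n in("side","scene"):
    a=bot.read_camera(n);u,v={"side":(335,222),"scene":(331,200)}[n]
    s.append(cv2.resize(a[v-40:v+40,u-40:u+40],(400,400),interpolation=cv2.INTER_NEAREST))
cv2.imwrite("pics/d2.png",np.hstack(s)[:,:,::-1])
E
```

```text
time: 8.15
tool_pos: [0.5832, 0.0697, -0.0134]
tcp_rot: [-2.846, -1.331, 0.001]
wrist_force: [0.4, -0.0, 0.5]
width: 0.219
grip_force: 0.0
time: 8.52
tool_pos: [0.5835, 0.0697, -0.0171]
tcp_rot: [-2.846, -1.331, 0.001]
wrist_force: [0.5, 0.4, 1.4]
width: 0.219
grip_force: 0.0
```

View pics/d2.png

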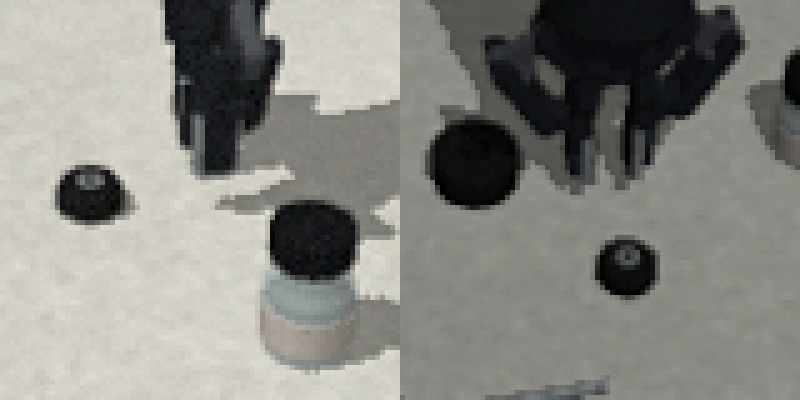

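```bash
python3 -m jog '[[0,0,0.003,0],[0,0,0.003,0],[0,0,0,0]]'
python3 -m jog '[[0,0,0.003,0],[0,0,0,0]]'
python3 -m jog '[[0,0,0.002,0],[0,0,0,0]]'
```

```text
time: 9.0
tool_pos: [0.5832, 0.0697, -0.0234]
tcp_rot: [-2.846, -1.331, 0.001]
wrist_force: [-0.1, -0.7, 0.1]
width: 0.219
grip_force: 0.0
time: 9.25
tool_pos: [0.5834, 0.0697, -0.0262]
tcp_rot: [-2.846, -1.331, 0.001]
wrist_force: [0.1, 0.1, 0.4]
width: 0.221
grip_force: 0.0
time: 9.5
tool_pos: [0.5835, 0.0697, -0.0281]
tcp_rot: [-2.846, -1.331, 0.0]
wrist_force: [0.1, -0.9, 0.2]
width: 0.219
grip_force: 0.0
```

```bash
python3 -m jog '[[0,0,0.002,0],[0,0,0,0]]' | grep -E "pos|wrist_f"
python3 -m jog '[[0,0,0.002,0],[0,0,0,0]]' | grep -E "pos|wrist_f"
python3 - <<'E'
from h import *
s=[]
for n in("side","scene"):
    a=bot.read_camera(n);u,v={"side":(335,222),"scene":(331,200)}[n]
    s.append(cv2.resize(a[v-40:v+40,u-40:u+40],(400,400),interpolation=cv2.INTER_NEAREST))
cv2.imwrite("pics/d3.png",np.hstack(s)[:,:,::-1])
E
```

```text
tool_pos: [0.5835, 0.0697, -0.0301]
wrist_force: [0.1, -0.3, 0.0]
tool_pos: [0.5835, 0.0697, -0.0321]
wrist_force: [-0.4, 1.4, 0.2]
```

View pics/d3.png

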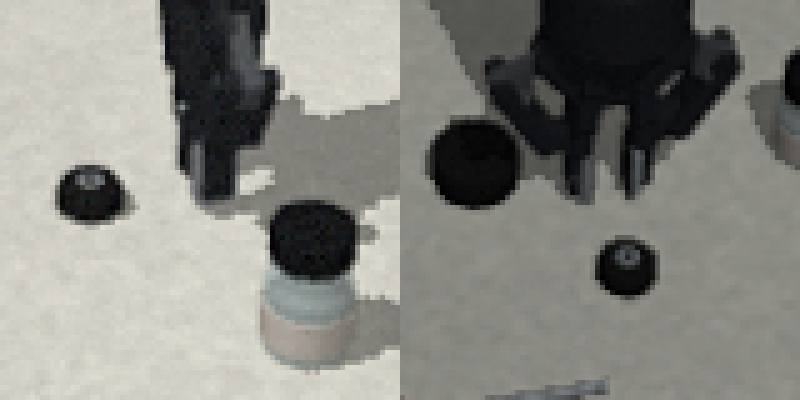

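Run:
```python
from h import *
from scipy.spatial.transform import Rotation as R
s=bot.read_state();i=bot.camera_info("wrist");K=np.array(i["intrinsics"]);T=np.array(i["extrinsics"])
Rt=R.from_rotvec(s["tcp_rot"]).as_matrix();print(s["tool_pos"],T[:3,3].round(3),(Rt.T@(T[:3,3]-s["tool_pos"])).round(3),(Rt.T@T[:3,2]).round(2))
for y in(-.0095,.0095):
  for x in(-.011,.011):
    for z in(0,-.01,-.02,-.036):
      p=np.array(s["tool_pos"])+Rt@[x,y,z];q=T[:3,:3].T@(p-T[:3,3]);r=np.hypot(*q[:2]);t=np.arctan2(r,q[2]);print(x,y,z,(K[0,2]+K[0,0]*t*q[0]/r).round(),(K[1,2]+K[1,1]*t*q[1]/r).round())
print(feet())
```

```text
[ 0.58361424  0.06971256 -0.03197741] [0.63  0.126 0.146] [ 0.073 -0.    -0.178] [-0.29 -0.    0.96]
-0.011 -0.0095 0 308.0 242.0
-0.011 -0.0095 -0.01 307.0 249.0
-0.011 -0.0095 -0.02 306.0 257.0
-0.011 -0.0095 -0.036 305.0 271.0
0.011 -0.0095 0 307.0 210.0
0.011 -0.0095 -0.01 306.0 215.0
0.011 -0.0095 -0.02 306.0 221.0
0.011 -0.0095 -0.036 304.0 233.0
-0.011 0.0095 0 338.0 242.0
-0.011 0.0095 -0.01 338.0 249.0
-0.011 0.0095 -0.02 339.0 257.0
-0.011 0.0095 -0.036 341.0 271.0
0.011 0.0095 0 338.0 210.0
0.011 0.0095 -0.01 339.0 215.0
0.011 0.0095 -0.02 340.0 221.0
0.011 0.0095 -0.036 342.0 233.0
[[0.62, 0.113, 0.78], [0.493, 0.256, 0.67]]
```

The wrist view gives the same answer: the half-open tips end about 36 mm short of the nominal TCP. I'll raise the tool and shut the fingers to see how far they then reach.

```bash
python3 -m jog '[[0,0,-0.03,0],[0,0,-0.03,0],[0,0,0,0],[0,0,0,0],[0,0,0,0]]' 0.0 | tail -3
python3 - <<'E'
from h import *
a=bot.read_camera("wrist");b=bot.read_camera("side");u,v=335,200
b=cv2.resize(b[v-50:v+30,u-40:u+40],(400,400),interpolation=cv2.INTER_NEAREST)
a=cv2.resize(a[190:290,270:370],(400,400),interpolation=cv2.INTER_NEAREST)
cv2.imwrite("pics/e1.png",np.hstack([a,b])[:,:,::-1])
E
```

```text
wrist_force: [-0.0, -0.2, -0.4]
width: 0.001
grip_force: 0.0
```

View pics/e1.png

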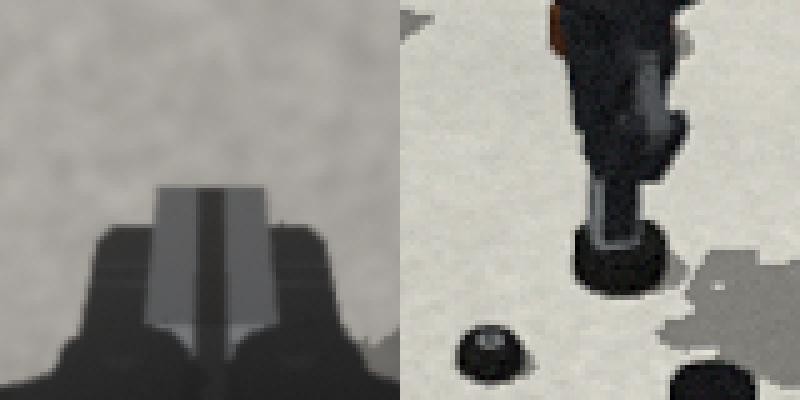

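With the fingers shut (tip edge at (212,187) in the left crop) the reach is the same. So the real fingertips are about 36 mm short of the TCP, and the working height is TCP z ≈ -0.032. I'll go back behind A and push at that depth.

```bash
python3 -m jog '[[0.035,0,0,0],[0.036,0,0,0],[0.036,0,0,0],[0,0,0,0],[0,0,0,0]]' 0.22 | grep -E "pos|wrist_f|width"
python3 -m jog '[[0,0,0.02,0],[0,0,0.02,0],[0,0,0.012,0],[0,0,0.006,0],[0,0,0,0]]' | grep -E "pos|wrist_f"
python3 -m jog '[[-0.01,0,0,0],[-0.01,0,0,0],[-0.01,0,0,0],[-0.01,0,0,0],[-0.01,0,0,0]]'| grep -E "pos|wrist_f"
python3 - <<'E'
from h import *
print(feet(),bot.read_state()["time"]);print(feet("side"))
E
```

```text
tool_pos: [0.6511, 0.1515, 0.027]
wrist_force: [-0.2, -0.5, 0.2]
width: 0.219
tool_pos: [0.6518, 0.1517, -0.0307]
wrist_force: [-0.6, -0.1, -0.9]
tool_pos: [0.6199, 0.1129, -0.0296]
wrist_force: [-0.1, 0.4, 0.3]
[[0.608, 0.099, 0.88], [0.495, 0.257, 0.65]] 12.9
[[0.48, 0.27, 0.8], [0.619, 0.273, 0.56], [0.596, 0.102, 0.49]]
```

```bash
python3 -m jog '[[-0.014,0,0.0015,0],[-0.014,0,0,0],[-0.014,0,0,0],[-0.014,0,0,0],[-0.014,0,0,0]]'| grep -E "pos|wrist_f"
python3 -m jog '[[-0.014,0,0,-0.11],[-0.014,0,0,-0.11],[-0.014,0,0,-0.11]]'| grep -E "pos|wrist_f"
python3 - <<'E'
from h import *
print(feet(),bot.read_state()["time"]);print(feet("side"));print(feet("scene"))
E
```

```text
tool_pos: [0.5744, 0.0589, -0.0315]
wrist_force: [0.6, -0.2, -0.1]
tool_pos: [0.5512, 0.0241, -0.0315]
wrist_force: [0.8, 0.1, -0.4]
[[0.544, 0.007, 0.77]] 14.1
[[0.481, 0.269, 0.7], [0.618, 0.276, 0.56]]
[[0.618, 0.01, 0.53]]
```

```bash
python3 -m jog '[[-0.014,0,0,-0.12],[-0.014,0,0,-0.12],[-0.014,0,0,-0.12]]'| grep -E "pos|wrist_f|rot"
python3 -m jog '[[-0.016,0,0,0],[-0.016,0,0,0],[-0.016,0,0,0],[-0.016,0,0,0],[-0.016,0,0,0]]'| grep -E "pos|wrist_f|rot"
python3 - <<'E'
from h import *
print(feet(),bot.read_state()["time"]);print(feet("side"));print(feet("scene"))
E
```

```text
tool_pos: [0.5422, -0.0154, -0.0314]
tcp_rot: [-2.224, -2.219, -0.0]
wrist_force: [0.5, 0.4, -0.8]
tool_pos: [0.5416, -0.0968, -0.0314]
tcp_rot: [2.229, 2.214, 0.0]
wrist_force: [0.4, -0.6, 0.4]
[[0.541, -0.115, 0.65]] 15.4
[[0.481, 0.269, 0.81], [0.619, 0.274, 0.74], [0.501, -0.307, 0.69]]
[[0.626, 0.272, 0.59]]
```

```bash
python3 -m jog '[[-0.016,-0.0015,0,0],[-0.016,-0.0015,0,0],[-0.016,-0.0015,0,0],[-0.016,-0.0015,0,0],[-0.016,-0.0015,0,0]]'| grep -E "pos|wrist_f"
python3 -m jog '[[-0.016,0,0,0],[-0.016,0,0,0],[-0.016,0,0,0],[-0.014,0,0,0],[-0.01,0,0,0]]'| grep -E "pos|wrist_f"
python3 - <<'E'
from h import *
print(feet(),bot.read_state()["time"]);print(feet("side"));print(feet("scene"))
E
```

```text
tool_pos: [0.5334, -0.1769, -0.0314]
wrist_force: [0.4, 0.6, 0.0]
tool_pos: [0.5332, -0.2486, -0.0314]
wrist_force: [0.4, -0.3, -0.4]
[[0.533, -0.267, 0.89]] 16.95
[[0.619, 0.274, 0.75], [0.481, 0.269, 0.68]]
[[0.488, 0.265, 0.45]]
```

```bash
python3 -m jog '[[-0.01,0,0,0],[-0.005,0,0,0],[0.015,0,0,0],[0.015,0,-0.03,0],[0,0,-0.06,0]]'| grep -E "pos|wrist_f"
python3 -m jog '[[0.055,0.010,0,0],[0.055,0.010,0,0],[0.055,0.010,0,0],[0.055,0.010,0,0],[0.055,0.010,0,0]]'| grep -E "pos|wrist_f"
python3 -m jog '[[0.055,0.010,0,0],[0.055,0.010,0,0],[0.055,0.010,0,0],[0.055,0.010,0,0],[0.055,0.010,0,0]]'| grep -E "pos|wrist_f"
python3 -m jog '[[0,0,0,0.138],[0,0,0,0.138],[0,0,0,0],[0,0,0,0]]'| grep -E "pos|wrist_f|rot"
python3 - <<'E'
from h import *
print(feet(),bot.read_state()["time"]);print(feet("side"));print(feet("scene"))
E
```

```text
tool_pos: [0.5297, -0.229, 0.0558]
wrist_force: [0.9, -0.6, 1.2]
tool_pos: [0.5843, 0.0448, 0.0586]
wrist_force: [1.1, -0.8, -0.4]
tool_pos: [0.6356, 0.3194, 0.0584]
wrist_force: [1.0, -0.8, -0.1]
tool_pos: [0.6359, 0.317, 0.0584]
tcp_rot: [-2.509, -1.89, 0.001]
wrist_force: [-0.1, 0.1, 0.6]
[[0.626, 0.272, 0.94], [0.491, 0.268, 0.62]] 19.625
[[0.48, 0.269, 0.74], [0.526, -0.271, 0.62]]
[[0.503, -0.305, 0.56], [0.534, -0.279, 0.41]]
```

```bash
python3 -m jog '[[0,0,0.03,0],[0,0,0.03,0],[0,0,0.02,0],[0,0,0.009,0],[0,0,0,0]]'| grep -E "pos|wrist_f"
python3 -m jog '[[-0.01,0,0,0],[-0.01,0,0,0],[-0.01,0,0,0],[-0.012,0,0,0],[-0.014,0,0,0]]'| grep -E "pos|wrist_f"
python3 -m jog '[[-0.016,0,0,0],[-0.016,0,0,0],[-0.016,0,0,0],[-0.016,0,0,0],[-0.016,0,0,0]]'| grep -E "pos|wrist_f"
python3 -m jog '[[-0.016,0,0,0],[-0.016,0,0,0],[-0.016,0,0,0],[-0.016,0,0,0],[-0.016,0,0,0]]'| grep -E "pos|wrist_f"
python3 - <<'E'
from h import *
print(feet(),bot.read_state()["time"]);print(feet("side"))
E
```

```text
tool_pos: [0.6363, 0.3167, -0.0309]
wrist_force: [0.2, -0.5, -0.8]
tool_pos: [0.6209, 0.2622, -0.0301]
wrist_force: [0.3, -0.3, 0.7]
tool_pos: [0.5984, 0.1851, -0.0304]
wrist_force: [0.1, 0.4, 1.3]
tool_pos: [0.5761, 0.1083, -0.0304]
wrist_force: [0.5, -0.7, -0.0]
[[0.57, 0.091, 0.88], [0.491, 0.257, 0.78]] 22.425
[[0.527, -0.274, 0.59], [0.481, 0.269, 0.52], [0.556, 0.09, 0.46]]
```

```bash
python3 -m jog '[[-0.016,0,0,0],[-0.016,0,0,0],[-0.016,0,0,0],[-0.016,0,0,0],[-0.016,0,0,0]]'| grep -E "pos|wrist_f"
python3 -m jog '[[-0.016,0,0,0],[-0.016,0,0,0],[-0.016,0,0,0],[-0.016,0,0,0],[-0.016,0,0,0]]'| grep -E "pos|wrist_f"
python3 -m jog '[[-0.016,0,0,0],[-0.016,0,0,0],[-0.016,0,0,0],[-0.016,0,0,0],[-0.016,0,0,0]]'| grep -E "pos|wrist_f"
python3 -m jog '[[-0.016,0,0,0],[-0.016,0,0,0],[-0.016,0,0,0],[-0.016,0,0,0],[-0.016,0,0,0]]'| grep -E "pos|wrist_f"
python3 - <<'E'
from h import *
print(feet(),bot.read_state()["time"]);print(feet("side"))
E
```

```text
tool_pos: [0.5537, 0.0312, -0.0304]
wrist_force: [0.2, 1.1, 0.8]
tool_pos: [0.5316, -0.0454, -0.0304]
wrist_force: [-0.1, 0.7, 0.7]
tool_pos: [0.5093, -0.1222, -0.0304]
wrist_force: [0.2, 0.4, 0.4]
tool_pos: [0.4871, -0.1991, -0.0304]
wrist_force: [0.2, 0.4, -0.4]
[[0.482, -0.217, 0.58], [0.529, -0.272, 0.53]] 25.125
[[0.48, 0.269, 0.47]]
```

```bash
python3 -m jog '[[-0.016,0.001,0,0],[-0.016,0.001,0,0],[-0.016,0.001,0,0],[-0.016,0.001,0,0],[-0.016,0.001,0,0]]'| grep -E "pos|wrist_f"
python3 -m jog '[[-0.014,0.001,0,0],[-0.012,0.001,0,0],[-0.008,0,0,0],[0,0,0,0]]'| grep -E "pos|wrist_f"
python3 -m jog '[[0.02,0,0,0],[0.02,0,-0.03,0],[0,0,-0.06,0],[0,0,0,0]]'| grep -E "pos|wrist_f|rot"
python3 - <<'E'
from h import *
print(feet(),bot.read_state()["time"]);print(feet("side"));print(feet("scene"))
E
```

```text
tool_pos: [0.4696, -0.2776, -0.0304]
wrist_force: [0.6, -0.0, 0.6]
tool_pos: [0.4623, -0.31, -0.0304]
wrist_force: [0.3, 0.8, -0.9]
tool_pos: [0.4782, -0.2718, 0.0652]
tcp_rot: [2.502, 1.884, 0.006]
wrist_force: [0.1, -0.5, 1.2]
[[0.453, -0.325, 0.75], [0.527, -0.281, 0.6]] 26.95
[[0.451, -0.319, 0.52], [0.48, 0.27, 0.5]]
[[0.501, -0.31, 0.52], [0.489, 0.266, 0.49], [0.459, -0.326, 0.43], [0.537, -0.28, 0.39]]
```

```bash
python3 -m jog '[[0.0513,-0.0107,0,0],[0.0513,-0.0107,0,0],[0.0513,-0.0107,0,0],[0.0513,-0.0107,0,0],[0.0513,-0.0107,0,0]]'| grep -E "pos|wrist_f"
python3 -m jog '[[0.0513,-0.0107,0,0],[0.0513,-0.0107,0,0],[0.0513,-0.0107,0,0],[0.0513,-0.0107,0,0],[0.0513,-0.0107,0,0]]'| grep -E "pos|wrist_f"
python3 -m jog '[[0.0513,-0.0107,0,0],[0,0,0,0.169],[0,0,0,0.169],[0,0,0,0.168],[0,0,0,0]]'| grep -E "pos|wrist_f|rot"
python3 - <<'E'
from h import *
print(feet(),bot.read_state()["time"]);print(feet("side"));print(feet("scene"))
E
```

```text
tool_pos: [0.4923, -0.0082, 0.0583]
wrist_force: [1.1, 0.3, 0.4]
tool_pos: [0.5124, 0.2527, 0.058]
wrist_force: [0.7, 0.2, 0.5]
tool_pos: [0.5164, 0.3032, 0.0579]
tcp_rot: [2.903, 1.201, -0.004]
wrist_force: [0.2, 0.1, 0.1]
[[0.488, 0.266, 0.83]] 29.125
[[0.451, -0.319, 0.64], [0.481, 0.269, 0.63]]
[[0.489, 0.266, 0.41]]
```

```bash
python3 -m jog '[[0.002,0.004,0.03,0],[0,0,0.03,0],[0,0,0.02,0],[0,0,0.009,0],[0,0,0,0]]'| grep -E "pos|wrist_f"
python3 -m jog '[[-0.01,0,0,0],[-0.01,0,0,0],[-0.01,0,0,0],[-0.01,0,0,0],[-0.012,0,0,0]]'| grep -E "pos|wrist_f"
python3 -m jog '[[-0.014,0,0,0],[-0.014,0,0,0],[-0.014,0,0,0],[-0.014,0,0,0]]'| grep -E "pos|wrist_f"
python3 - <<'E'
from h import *
print(feet(),bot.read_state()["time"]);print(feet("side"))
E
```

```text
tool_pos: [0.5215, 0.3022, -0.0298]
wrist_force: [-0.4, 0.5, -0.8]
tool_pos: [0.4846, 0.2652, -0.0291]
wrist_force: [0.0, 1.2, 0.7]
tool_pos: [0.4444, 0.2254, -0.0294]
wrist_force: [-0.0, -0.2, 0.6]
[[0.431, 0.212, 0.78]] 31.175
[[0.419, 0.215, 0.64]]
```

```bash
python3 -m jog '[[-0.014,0,0.001,-0.131],[-0.014,0,0,-0.131],[-0.014,0,0,-0.131],[-0.014,0,0,-0.131]]'| grep -E "pos|wrist_f"
python3 -m jog '[[-0.014,0,0,-0.131],[-0.014,0,0,-0.131],[-0.014,0,0,0]]'| grep -E "pos|wrist_f|rot"
python3 - <<'E'
from h import *
print(feet(),bot.read_state()["time"]);print(feet("side"))
E
```

```text
tool_pos: [0.4147, 0.1803, -0.0302]
wrist_force: [-0.3, 0.0, 1.6]
tool_pos: [0.4092, 0.1386, -0.0303]
tcp_rot: [2.225, 2.218, 0.001]
wrist_force: [1.0, 0.2, 0.4]
[[0.408, 0.12, 0.57]] 32.25
[[0.451, -0.319, 0.53], [0.412, 0.123, 0.44]]
```

```bash
python3 -m jog '[[-0.016,-0.002,0,0],[-0.016,-0.002,0,0],[-0.016,-0.002,0,0],[-0.016,-0.002,0,0],[-0.016,0,0,0]]'| grep -E "pos|wrist_f"
python3 -m jog '[[-0.016,0,0,0],[-0.016,0,0,0],[-0.016,0,0,0],[-0.016,0,0,0],[-0.016,0,0,0]]'| grep -E "pos|wrist_f|rot"
python3 - <<'E'
from h import *
print(feet(),bot.read_state()["time"]);print(feet("side"))
for t,z in(("glue",.031),("spool",.022),("castor",.011)):
    for d in bot.regions_of("side",t)[:1]:
        v,u=np.nonzero(d["pixels"]);print(t,ground("side",(u.mean(),v.mean()),z)[:2].round(3))
E
```

```text
tool_pos: [0.4, 0.0574, -0.0305]
wrist_force: [-0.4, 0.1, 1.0]
tool_pos: [0.3998, -0.0225, -0.0304]
tcp_rot: [-2.225, -2.218, 0.0]
wrist_force: [0.3, 1.3, -0.1]
[[0.4, -0.041, 0.69]] 33.7
[[0.402, -0.037, 0.63]]
spool [0.475 0.018]
castor [0.617 0.011]
```

```bash
python3 -m jog '[[-0.014,0,0,-0.1],[-0.014,0,0,-0.1],[-0.014,0,0,-0.1]]'| grep -E "pos|wrist_f|rot"
python3 -m jog '[[-0.016,0,0,0],[-0.016,0,0,0],[-0.016,0,0,0],[-0.016,0,0,0],[-0.016,0,0,0]]'| grep -E "pos|wrist_f"
python3 - <<'E'
from h import *
print(feet(),bot.read_state()["time"])
E
```

```text
tool_pos: [0.4043, -0.0627, -0.0305]
tcp_rot: [-1.861, -2.53, 0.0]
wrist_force: [0.3, 0.4, -0.5]
tool_pos: [0.4283, -0.1405, -0.0304]
wrist_force: [-0.1, 1.2, 0.4]
[[0.434, -0.159, 0.94]] 35.05
```

```bash
python3 -m jog '[[-0.016,0,0,0],[-0.016,0,0,0],[-0.016,0,0,0],[-0.016,0,0,0],[-0.016,0,0,0]]'| grep -E "pos|wrist_f"
python3 -m jog '[[-0.016,0,0,0],[-0.014,0,0,0],[-0.012,0,0,0],[-0.006,0,0,0],[0,0,0,0]]'| grep -E "pos|wrist_f"
python3 -m jog '[[0.02,0,0,0],[0.03,0,-0.03,0],[0.05,0,-0.04,0],[0.05,0,-0.04,0],[0.05,0,0,0]]'| grep -E "pos|wrist_f"
python3 - <<'E'
from h import *
R=np.array([[.974,.226],[-.226,.974]])
for n in("wrist","side","scene"):
    for f in feet(n): print(n,f,(R@(np.array(f[:2])-[.5,-.304])).round(3))
for n in("side","scene"):
  for t,z in(("glue",.031),("spool",.022),("castor",.011)):
    for d in bot.regions_of(n,t)[:1]:
        v,u=np.nonzero(d["pixels"]);print(t,ground(n,(u.mean(),v.mean()),z)[:2].round(3))
a=bot.read_camera("side")[135:305,240:500];cv2.imwrite("pics/f.png",cv2.resize(a,(780,510),interpolation=cv2.INTER_CUBIC)[:,:,::-1])
E
```

```text
tool_pos: [0.4518, -0.217, -0.0304]
wrist_force: [0.1, 0.1, -0.0]
tool_pos: [0.4657, -0.2621, -0.0304]
wrist_force: [-0.4, 0.3, 0.4]
tool_pos: [0.4089, -0.071, 0.0808]
wrist_force: [-0.5, 0.3, -0.6]
side [0.467, -0.276, 0.61] [-0.026  0.035]
side [0.528, -0.273, 0.53] [0.034 0.024]
side [0.5, -0.3, 0.37] [0.001 0.004]
scene [0.537, -0.281, 0.66] [0.041 0.014]
scene [0.46, -0.326, 0.65] [-0.044 -0.012]
scene [0.476, -0.281, 0.65] [-0.018  0.028]
spool [0.475 0.019]
castor [0.617 0.009]
glue [0.484 0.134]
castor [0.619 0.01 ]
```

View pics/f.png

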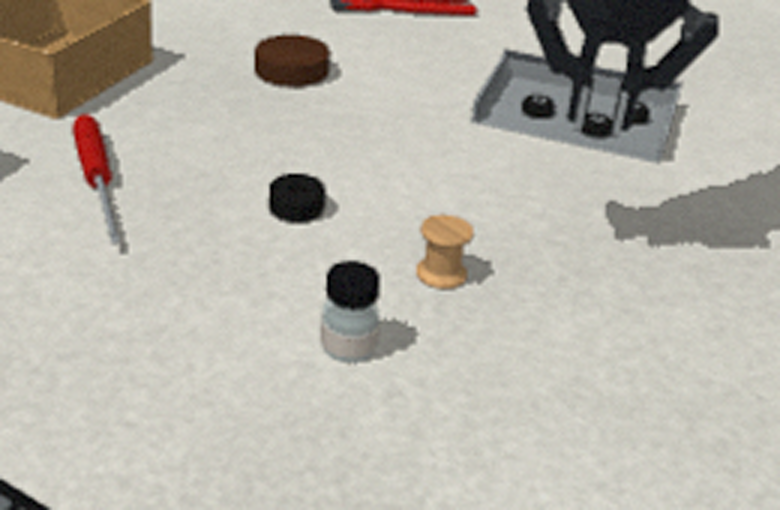

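The view shows all three feet inside the tray, at (538,105), (597,125) and (637,113). The other objects haven't moved and the arm is clear, so I'll hand the job in.

```bash
python3 -m jog '[[0,0,0,0],[0,0,0,0]]' | head -1; python3 -c "
from workcell import bot
print(bot.finish_job())"
```

```text
time: 37.83
the job is handed in; nothing more can be done
None
```

I swept all three feet into the tray and handed the job in at about 38 s; the final camera check showed each one fully inside, but the hand-in returned no verdict. In that check the other bench objects were where they started and the arm was clear of everything.

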